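# Hold the battery tester's dial at the third click

### The job

One of the two bays of the battery tester on the desk holds a battery, the other only a flat black blanking plate. Turn the dial that belongs to the bay with the battery clockwise past two clicks to the third, not on to the fourth, and hold it there against its spring for at least two seconds; finish while still holding it at the third click. Leave the other dial alone, the battery seated in its bay and the things around the tester where they are.

Things in the scene. Friction and masses are not known exactly. Their poses are not given: they have to be found in the camera images.
- tester: Grey battery tester, fixed, 140 x 270 mm (x, y), deck 40 mm high. Origin: centre of its underside, on the desk. x points from dials to bays (away from the robot), y to its left, z up. Dial axes at x = -30, y = +65 and -65 mm; behind each, at x = +44 and the same y, its own bay: a slot along y, 20 x 56 mm, floor at 26 mm. A dark window lies flat between the dials.
- battery: Small cylindrical battery, 15 mm thick, 50 mm long along its y, lying loose in one of the two bays; origin: centre of its underside, 27 mm above the desk when seated. Positive tester y: it belongs to the left dial, negative: to the right dial.
- blank: Flat black blanking plate, 15 x 50 x 4 mm, fixed on the floor of the other bay; origin: centre of its underside.
- dial_left (a joint): Angle in rad: 0 at rest (bar points to its own bay, the tester's +x), growing clockwise from above. Clicks (detents) at 0.4, 0.8, 1.2 and 1.6; end stop 1.75. A spring drives it back to 0 from everywhere, clicks included: 0.05 to 0.15 N m, about 0.11 at the third click. White marks on the deck, 0.4 rad apart, show rest and clicks 1 to 4, each longer than the last.
- dial_right (a joint): Angle in rad: 0 at rest (bar points to its own bay, the tester's +x), growing clockwise from above. Clicks (detents) at 0.4, 0.8, 1.2 and 1.6; end stop 1.75. A spring drives it back to 0 from everywhere, clicks included: 0.05 to 0.15 N m, about 0.11 at the third click. White marks on the deck, 0.4 rad apart, show rest and clicks 1 to 4, each longer than the last.
- dial_left_grip (a point): Left dial, on its axis, 68 mm above the desk: a good TCP height to pinch the bar from above. The bar is black, 46 mm long, 12 thick, 30 high, top 75 mm above the desk, on a 50 mm round skirt whose top is 46 mm above the desk. A white line on half its top and one end shows where it points. Axes turn with the dial: x along the bar to the pointing end, so pinch across y.
- dial_right_grip (a point): Right dial, on its axis, 68 mm above the desk: a good TCP height to pinch the bar from above. The bar is black, 46 mm long, 12 thick, 30 high, top 75 mm above the desk, on a 50 mm round skirt whose top is 46 mm above the desk. A white line on half its top and one end shows where it points. Axes turn with the dial: x along the bar to the pointing end, so pinch across y.
- screw_pot: Bystander: small whitish pot of screws, 62 mm wide, 54 mm high, standing behind the tester; origin: centre of its underside.
- glue_tube: Bystander: glue tube, 42 x 146 x 28 mm, lying behind the tester; origin: centre of its underside.
- hex_key: Bystander: black hex key, 30 x 88 x 5 mm, lying in front of the tester; origin: centre of its underside.
Things that resemble listed ones, but are neither listed nor needed, are in the scene too. What is shaped like the battery but blue or white is not meant.

How it is judged:
On the way, in this order (a step that is already met when the one before it is completed fails the run):
1. the dial of the bay with the battery is turned past its first click (((y of battery in the frame of tester above 0.03 m and value of joint dial_left above 0.45 rad) or (y of battery in the frame of tester below -0.03 m and value of joint dial_right above 0.45 rad))).
2. that dial is held at its third click (1.2 rad, within 0.13) for two seconds (((y of battery in the frame of tester above 0.03 m and (value of joint dial_left between 1.07 and 1.33 rad and value of joint dial_right below 0.15 rad)) or (y of battery in the frame of tester below -0.03 m and (value of joint dial_right between 1.07 and 1.33 rad and value of joint dial_left below 0.15 rad))) and contact force between the fingers and tester above 0.5 N), for 1.9 s.
At the end, for the whole second after the job is handed in: The dial of the bay with the battery stands at its third click (1.07 to 1.33 rad), held there by the fingers, the other dial is at rest (under 0.15 rad) and the battery is seated in its bay (moved under 10 mm) (all of step 2 and distance of battery from where it was at the start of the episode below 0.01 m and z of battery in the frame of tester below 0.032 m); the arm keeps its last pose, push and grip.
It fails at once if the dial is turned on towards the fourth click (past 1.45 rad) (value of joint any of dial_left, dial_right above 1.45 rad).
It fails at once if the dial of the bay without the battery is turned (past 0.2 rad) ((y of battery in the frame of tester above 0.03 m and value of joint dial_right above 0.2 rad) or (y of battery in the frame of tester below -0.03 m and value of joint dial_left above 0.2 rad)).
It fails at once if the battery is knocked out of place (20 mm) (distance of battery from where it was at the start of the episode above 0.02 m).
It fails at once if a bystander is moved by more than 30 mm (distance of any of screw_pot, glue_tube, hex_key from where it was at the start of the episode above 0.03 m).
It also fails if it takes over 32 s, if anything falls off the work surface, if the arm or the gripper's body presses on something with over 40 N, if the wrist force passes 120 N, or if a joint passes its speed limit or range.

### The arm

A 7-joint arm with a two-finger parallel gripper is mounted at the origin on a cart in front of the work surface, level with it; the furniture and walls round the work are solid. World frame = base frame: x ahead of the robot, y to its left, z up, the work surface at z = 0. Lengths are in m, angles in rad, forces in N, time in s.
With the tool pointing down it reaches from about 0.4 to 0.85 m from the base axis. Payload 10.4 kg.
Tool frame: the origin (TCP) lies between the finger pads, 19 mm behind the fingertips; this is the grasp point; z points along the fingers, y is the line along which they close (so a half turn about z gives the same grasp; the last joint's range is limited). The gripper opens to 87 mm and grips with 3 to 60 N. Pads are 19 mm wide; open, the fingers measure 117 mm over their backs; the gripper's body (75 mm by 190 mm) begins 51 mm behind the grasp point.
Start: joints at [-1.3, 0.332, -0.065, 1.46, 0.022, 1.35, -0.088], TCP at [0.181, 0.598, 0.241] pointing down, gripper open.
Joint ranges: [-2.6, 2.6], [-0.5, 2.12], [-1.47, 1.34], [0.16, 2.42], [-1.27, 4.41], [0.06, 2.06], [-2.6, 2.6]. Speed limits (rad/s): [2.22, 2.22, 2.79, 2.79, 3.14, 3.14, 3.14].

### API

Orientations are given as a unit quaternion [x, y, z, w].
In Python, from bench import r, optics gives the robot as it stands.
- The arm moves only by the shell command python3 -m pendant 'ROWS' [FORCE]. ROWS is JSON, a list of rows, each a list of 7 numbers: the closure, from -1 (fully open) to 1 (shut), then the shift along the tool's x, y, z scaled (see below), then the turn, a rotation vector about the tool's x, y, z scaled (see below). In form: [[grip, x, y, z, rx, ry, rz], ...]. A call has 1 to 8 rows; each row is the pose to reach, as a shift and turn from the pose commanded when the call began, along the tool's axes at that moment; what a row does not reach only later rows make up. The controller multiplies each number of a shift by 0.3 m and each number of a turn by 120 degrees. A row lasts 1/8 s, in which the tool goes at most 62.5 mm and 10.7 degrees, less where a joint would pass 70% of its speed; a pose out of reach is approached as far as the arm can. A call with a number of a shift or a turn outside -1 to 1 is refused whole. A call with a gripper value outside its range is refused whole. The fingers move at their own pace and stop on an object; FORCE is the grip in N (left out, the last holds). Time passes only in rows, so rows that repeat a pose let the fingers close. It gives the time, the measured TCP pose, the force, the opening and the grip force at its end, in the units of the state.
- r.read_state(): the state, without advancing time (a new reading comes with each control period).
- optics.camera(name): name is "scene" or "top" or "wrist"; returns a dict with "pixels" (420x560x3 uint8, red, green, blue), "vfov" (degrees; the focal length in pixels is half the picture's height over the tangent of half this angle, whatever the lens; pixels are square), "cx", "cy" (the principal point, pixels), "rvec" (rotation vector, rad) and "tvec" (3), from world to camera coordinates, as OpenCV has them. Camera axes: x right, y down, z forward; pixel columns grow to the right and rows downward; lengths in m; the calibration is good to about 2 mm. A picture is of the moment at which its call begins. There is no depth.
- r.close_job(): hands the job in; it is judged then, once.
The state is a dict: "time": time; "joint_positions": joint angles; "joint_vel": joint speeds; "joint_torque": joint torques, N m; "ee_pos": TCP position; "eef_rot": TCP orientation; "ft_force": force on the tool from outside, world axes, zero at the start; "torque": the same for the moment, N m; "width": finger opening in m; "grip_force": force on a finger pad.
Only numpy, scipy, OpenCV 4.12 (cv2) and the standard library are available. Lean on these libraries where they do the work, as an engineer would, in place of code of your own. Each camera call takes 0.05 s, during which the arm holds its last target. There are 200 camera calls.

## Working session

There is one attempt and no reset: what is moved stays moved. The work goes in short steps, Python scripts to look and compute and a shell command to move; the robot and the scene stay as the last step left them, time stands still between calls to the robot, and variables do not carry over. Pictures are saved under pics/ and viewed, at most 10 in all, crops included, and the job is handed in when it is done.

```bash
mkdir -p pics; python3 - <<'E'
from bench import r, optics
import cv2,pickle
s=r.read_state();print(s['time'],s['ee_pos'],s['eef_rot'],s['width'])
d={n:optics.camera(n) for n in("top","scene")}
pickle.dump(d,open('c.pkl','wb'))
for n,c in d.items():
    print(n,c['vfov'],c['cx'],c['cy'],c['rvec'],c['tvec'],)
    cv2.imwrite(f'pics/{n}.png',c['pixels'][...,::-1])
E
```

```text
0.0 [0.18087673 0.59788726 0.24044226] [ 1.46333167e-01  9.89235116e-01 -6.96082815e-04 -6.82208645e-05] 0.08694711313802003
top 51.070167991429656 277.0256646010664 206.5046150219422 [ 2.12883618 -2.08973202  0.16999918] [-0.10980799  0.55907751  0.82629061]
scene 43.551447279573 272.39613065603885 213.44221433024322 [ 2.07977751 -1.00162541  0.47847648] [-0.43947543  0.28300096  0.65323741]
```

View pics/top.png

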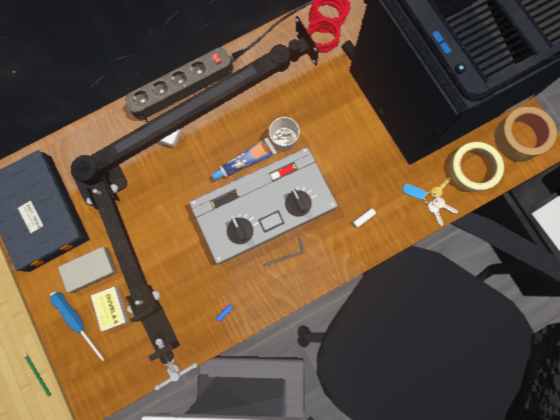

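View pics/scene.png

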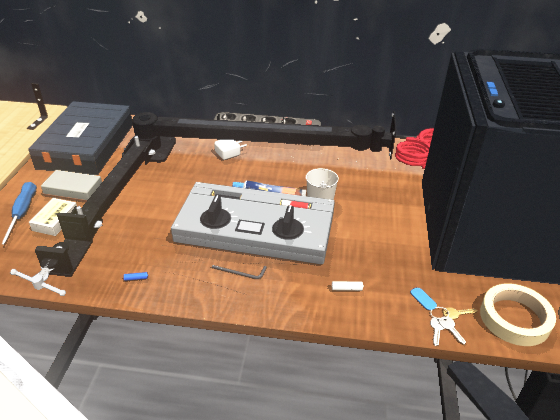

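The top picture shows the grey tester around (265,205), with its left dial at (239,230) and right dial at (299,203). The battery could be any of four things:
- the red cylinder in the right bay at (285,171)
- the black plate in the left bay at (222,199)
- the blue cylinder at (224,312)
- the white cylinder at (364,217)

I choose the red one, because it is the one lying in a bay. I'll check it in a close crop and measure.

```bash
cat > h.py <<'E'
import numpy as np,cv2
def K(c):
    f=210/np.tan(np.radians(c['vfov']/2)); return np.array([[f,0,c['cx']],[0,f,c['cy']],[0,0,1]])
def ray(c,uv,z):
    R=cv2.Rodrigues(np.array(c['rvec']))[0]; o=-R.T@np.array(c['tvec'])
    d=R.T@np.linalg.inv(K(c))@np.array([*uv,1.]); return o+d*(z-o[2])/d[2]
def proj(c,p):
    return cv2.projectPoints(np.array(p,float).reshape(-1,3),np.array(c['rvec']),np.array(c['tvec']),K(c),None)[0].reshape(-1,2)
E
python3 - <<'E'
import pickle,cv2,numpy as np
from h import *
d=pickle.load(open('c.pkl','rb'));c=d['top'];im=c['pixels']
# grey low-saturation mask near the tester
hsv=cv2.cvtColor(im,cv2.COLOR_RGB2HSV)
m=((hsv[...,1]<50)&(hsv[...,2]>80)).astype(np.uint8)*255
roi=np.zeros_like(m);roi[140:270,185:345]=255;m&=roi
m=cv2.morphologyEx(m,cv2.MORPH_OPEN,np.ones((3,3)))
cs=max(cv2.findContours(m,0,2)[0],key=cv2.contourArea)
rc=cv2.minAreaRect(cs);print(rc)
print('corners',[ray(c,p,0.04).round(3) for p in cv2.boxPoints(rc)])
for n,uv in dict(L=(239,230),R=(299,203),bat=(285,171)).items(): print(n,ray(c,uv,.06).round(3))
print('base px',proj(c,[[0,0,0],[0.18,.6,0.24],[.5,0,0]]))
red=((hsv[...,0]<8)|(hsv[...,0]>172))&(hsv[...,1]>150)&(roi>0);ys,xs=np.where(red);print('red',xs.mean(),ys.mean(),len(xs))
a=cv2.resize(im[140:275,180:350],None,fx=4.4,fy=4.4,interpolation=cv2.INTER_CUBIC)
cv2.imwrite('pics/crop.png',a[...,::-1])
E
```

```text
((262.692626953125, 204.9093475341797), (68.87267303466797, 134.28573608398438), 64.79888153076172)
corners [array([0.569, 0.084, 0.04 ]), array([ 0.694, -0.162,  0.04 ]), array([ 0.563, -0.222,  0.04 ]), array([0.444, 0.018, 0.04 ])]
L [ 0.511 -0.026  0.06 ]
R [ 0.567 -0.143  0.06 ]
bat [ 0.632 -0.114  0.06 ]
base px [[ 218.60852637  503.93022327]
 [-210.20476698  430.77384546]
 [ 229.5909718   239.02529335]]
red 285.989010989011 169.8901098901099 91
```

View pics/crop.png

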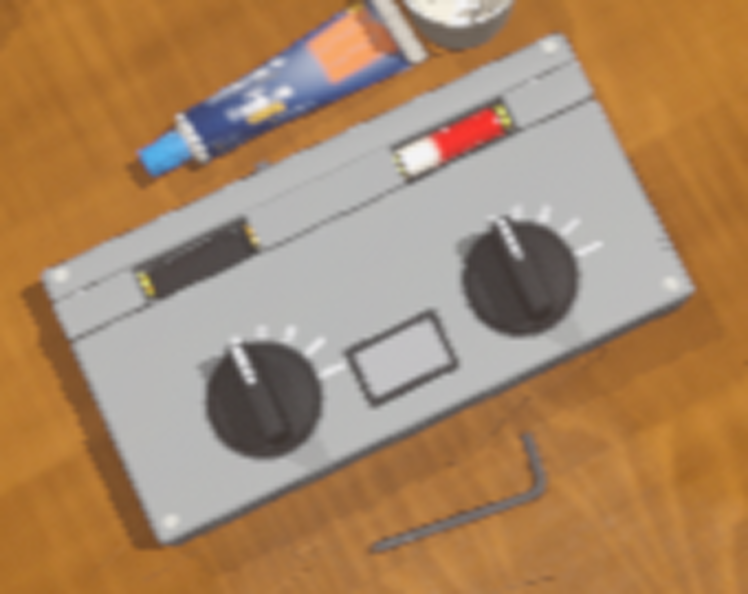

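The crop shows a red and white battery in the right bay at (455,138) and a flat black plate in the left bay. So I want the right dial, centred near top px (298.5,203). Before swinging over the black monitor arm I'll find its height.

```bash
python3 - <<'E'
import pickle,cv2,numpy as np
from h import *
from scipy.spatial.transform import Rotation as Ro
d=pickle.load(open('c.pkl','rb'));t,s=d['top'],d['scene']
P=lambda c:K(c)@np.c_[cv2.Rodrigues(np.array(c['rvec']))[0],np.array(c['tvec'])]
def tri(a,b):
    X=cv2.triangulatePoints(P(t),P(s),np.array(a,float)[:,None],np.array(b,float)[:,None]);X=(X[:3]/X[3]).ravel();return X.round(3),np.linalg.norm(proj(t,X)-a).round(1)
for n,a,b in [('elbow',(85,167),(146,121)),('joint',(142,302),(74,213)),('far',(281,58),(375,132)),('clamp',(174,374),(40,280)),('pc corner',(413,160),(440,268)),('head',(300,35),(393,125))]: print(n,tri(a,b))
# dial: bar top ends at z=.075 ; skirt at .046
cr=lambda u,v:(180+u/4.4,140+v/4.4)
e1=ray(t,cr(502,222),.075);e2=ray(t,cr(540,312),.075);print('bar',e1.round(3),e2.round(3),(e1+e2)[:2]/2,np.linalg.norm(e1-e2))
print('skirt',ray(t,cr(521,280),.046).round(4))
g=[ray(t,cr(*p),.04) for p in[(550,46),(671,284),(171,521),(60,274)]];print('rivets',np.round(g,3))
x=(g[0]+g[3]-g[1]-g[2]);print('yaw',np.degrees(np.arctan2(x[1],x[0])));y=(g[2]+g[3]-g[0]-g[1]);print(np.degrees(np.arctan2(-y[0],y[1])))
print('centre',np.mean(g,0))
from bench import r
print(Ro.from_quat(r.read_state()['eef_rot']).as_matrix().round(3))
E
```

```text
elbow (array([0.633, 0.29 , 0.067]), np.float64(0.2))
joint (array([0.363, 0.163, 0.05 ]), np.float64(4.1))
far (array([ 0.884, -0.115,  0.072]), np.float64(8.4))
clamp (array([0.237, 0.09 , 0.033]), np.float64(0.9))
pc corner (array([ 0.672, -0.382,  0.015]), np.float64(0.3))
head (array([ 0.921, -0.144,  0.085]), np.float64(2.5))
bar [ 0.589 -0.133  0.075] [ 0.549 -0.15   0.075] [ 0.56883916 -0.1414623 ] 0.043892735920768415
skirt [ 0.5686 -0.1421  0.046 ]
rivets [[ 0.682 -0.155  0.04 ]
 [ 0.569 -0.211  0.04 ]
 [ 0.456  0.014  0.04 ]
 [ 0.569  0.071  0.04 ]]
yaw 26.617782317864897
26.58312890852296
centre [ 0.56928352 -0.07003972  0.04      ]
[[-0.957  0.29  -0.   ]
 [ 0.29   0.957 -0.001]
 [-0.    -0.001 -1.   ]]
```

The monitor arm lies low, under 0.09 m, so crossing at z = 0.24 is safe. I'll pinch the right dial at about (0.570,-0.1415) with tool yaw near -63°, which leaves the last joint room for the turn.

```bash
cat > go.py <<'E'
import sys,numpy as np
from scipy.spatial.transform import Rotation as Ro
from bench import r
# target x y z yaw(deg, of tool y axis) -> scaled shift and turn
a=list(map(float,sys.argv[1:5]));s=r.read_state();R=Ro.from_quat(s['eef_rot'])
yw=np.radians(a[3]);y=np.array([np.cos(yw),np.sin(yw),0]);z=np.array([0,0,-1.]);T=Ro.from_matrix(np.c_[np.cross(y,z),y,z])
ya=R.as_matrix()[:,1]
print('t',round(s['time'],2),'pos',s['ee_pos'].round(4),'yaw',np.degrees(np.arctan2(ya[1],ya[0])).round(1),'j',np.round(s['joint_positions'],2),'w',round(s['width'],4),'F',np.round(s['ft_force'],1),'gf',round(s['grip_force'],1))
print('shift',(R.inv().apply(np.array(a[:3])-s['ee_pos'])/.3).round(3),'turn',((R.inv()*T).as_rotvec()/np.radians(120)).round(3))
E
python3 -m pendant '[[-1,-0.15,-0.15,0,0,0,0.08],[-1,-0.29,-0.3,0,0,0,0.17],[-1,-0.43,-0.44,0,0,0,0.25],[-1,-0.57,-0.59,0,0,0,0.33],[-1,-0.71,-0.73,0,0,0,0.42],[-1,-0.85,-0.87,0,0,0,0.5],[-1,-0.98,-0.99,0,0,0,0.58],[-1,-0.98,-0.99,0,0,0,0.58]]'
python3 go.py .57 -.1415 .2 -63.4
```

```text
time: 1.1
ee_pos: [0.3781, 0.2254, 0.2413]
eef_rot: [0.688, 0.726, 0.0, 0.0]
ft_force: [-0.8, 0.2, -0.7]
width: 0.0866
grip_force: 0.0
t 1.1 pos [0.3781 0.2254 0.2413] yaw 3.1 j [-0.94 -0.1   0.28  1.93  0.03  1.3  -0.61] w 0.0866 F [-0.8  0.2 -0.7] gf 0.0
shift [-1.256  0.573  0.138] turn [ 0.    -0.     0.554]
```

```bash
python3 -m pendant '[[-1,-0.17,0.08,0,0,0,0.07],[-1,-0.34,0.16,0,0,0,0.15],[-1,-0.5,0.23,0,0,0,0.22],[-1,-0.67,0.31,0,0,0,0.3],[-1,-0.84,0.38,0,0,0,0.37],[-1,-1,0.456,0.1,0,0,0.44],[-1,-1,0.456,0.1,0,0,0.44]]'
python3 go.py .57 -.1415 .2 -63.4
```

```text
time: 1.98
ee_pos: [0.5312, -0.0649, 0.2087]
eef_rot: [0.938, 0.346, -0.002, 0.001]
ft_force: [-0.7, 0.8, 0.2]
width: 0.0869
grip_force: 0.0
t 1.98 pos [ 0.5312 -0.0649  0.2087] yaw -49.5 j [-0.56  0.17  0.67  1.77 -0.11  1.24 -0.73] w 0.0869 F [-0.7  0.8  0.2] gf 0.0
shift [-0.067  0.278  0.029] turn [0.    0.002 0.116]
```

```bash
python3 -m pendant '[[-1,-0.03,0.14,0,0,0,0.08],[-1,-0.067,0.278,0.03,0,0,0.116],[-1,-0.067,0.278,0.03,0,0,0.116],[-1,-0.067,0.278,0.03,0,0,0.116]]'
python3 go.py .57 -.1415 .2 -63.4
python3 - <<'E'
from bench import optics
import cv2,pickle
from h import *
d={n:optics.camera(n) for n in("wrist","top")};pickle.dump(d,open('w.pkl','wb'));c=d['wrist']
print(proj(c,[[.57,-.1415,.046],[.57,-.1415,.075]]))
cv2.imwrite('pics/w1.png',c['pixels'][...,::-1])
E
```

```text
time: 2.48
ee_pos: [0.5709, -0.1364, 0.202]
eef_rot: [0.972, 0.234, -0.0, -0.001]
ft_force: [-0.4, 0.4, -0.1]
width: 0.0872
grip_force: 0.0
t 2.48 pos [ 0.5709 -0.1364  0.202 ] yaw -63.0 j [-0.44  0.32  0.73  1.65 -0.23  1.25 -0.76] w 0.0872 F [-0.4  0.4 -0.1] gf 0.0
shift [-0.01   0.014  0.007] turn [-0.001  0.     0.004]
[[288.06927751 203.97077887]
 [288.55878758 212.01588168]]
```

View pics/w1.png

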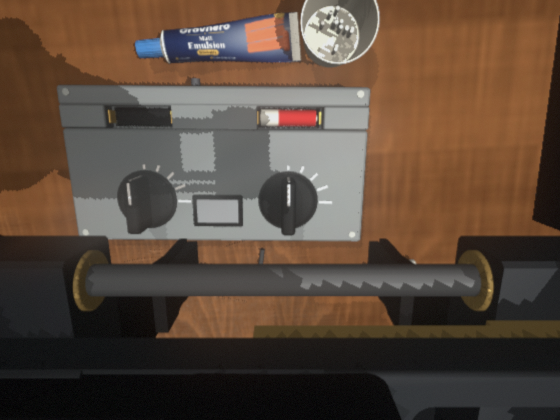

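The wrist view shows the right dial's skirt centred near (288,199.5). The bar points straight up from about (288,235) to (289,177), and the battery is still seated at (290,117).

```bash
python3 - <<'E'
import pickle
from h import *
c=pickle.load(open('w.pkl','rb'))['wrist'];g=cv2.cvtColor(c['pixels'],cv2.COLOR_RGB2HSV)[...,2]
m=(g<75).astype(np.uint8)*255;m[:165]=0;m[237:]=0;m[:,:250]=0;m[:,330:]=0
cs=max(cv2.findContours(m,0,2)[0],key=cv2.contourArea);print(cv2.boundingRect(cs))
x,y,w,h=cv2.boundingRect(cs)
# skirt left/right extremes
for row in(190,200,210):
    xs=np.where(m[row])[0];print(row,xs.min(),xs.max())
print('skirt',ray(c,(x+w/2,199.5),.046).round(4))
a,b=ray(c,(289,177),.075),ray(c,(288,226),.075);print(a.round(4),b.round(4),((a+b)/2).round(4),np.linalg.norm(a-b),np.degrees(np.arctan2(*(a-b)[1::-1])))
print('rivets',[ray(c,p,.04).round(4) for p in((360,94),(352,235),(85,232),(66,91))])
E
```

```text
(259, 173, 58, 62)
190 260 314
200 259 316
210 261 314
skirt [ 0.5737 -0.1395  0.046 ]
[ 0.596  -0.1285  0.075 ] [ 0.5591 -0.1466  0.075 ] [ 0.5776 -0.1375  0.075 ] 0.04118381955941852 26.16111655399581
rivets [array([ 0.6828, -0.1527,  0.04  ]), array([ 0.5695, -0.2101,  0.04  ]), array([0.4569, 0.0166, 0.04  ]), array([0.5705, 0.0725, 0.04  ])]
```

The lateral position agrees across three estimates, so I'll descend and pinch.

```bash
python3 go.py .571 -.1408 .069 -63.4; python3 -m pendant '[[-1,-0.008,0.012,0.15,0,0,0.003],[-1,-0.008,0.012,0.3,0,0,0.003],[-1,-0.008,0.012,0.38,0,0,0.003],[-1,-0.008,0.012,0.42,0,0,0.003],[-1,-0.008,0.012,0.443,0,0,0.003],[-1,-0.008,0.012,0.443,0,0,0.003],[-1,-0.008,0.012,0.443,0,0,0.003]]'; python3 go.py .571 -.1408 .069 -63.4
```

```text
t 2.58 pos [ 0.571  -0.1362  0.2024] yaw -62.9 j [-0.44  0.32  0.73  1.65 -0.23  1.25 -0.76] w 0.0871 F [-0.3  0.1 -0.4] gf 0.0
shift [-0.007  0.014  0.445] turn [-0.001 -0.     0.004]
time: 3.45
ee_pos: [0.5709, -0.1427, 0.0702]
eef_rot: [0.973, 0.229, 0.001, 0.0]
ft_force: [0.7, 1.0, -0.0]
width: 0.0871
grip_force: 0.0
t 3.45 pos [ 0.5709 -0.1427  0.0702] yaw -63.5 j [-0.37  0.47  0.67  1.78 -0.34  1.01 -0.68] w 0.0871 F [ 0.7  1.  -0. ] gf 0.0
shift [ 0.003 -0.006  0.004] turn [ 0.    -0.001 -0.001]
```

```bash
python3 -m pendant '[[-1,0,-0.005,0.003,0,0,0],[0.3,0,-0.005,0.003,0,0,0],[1,0,-0.005,0.003,0,0,0],[1,0,-0.005,0.003,0,0,0],[1,0,-0.005,0.003,0,0,0],[1,0,-0.005,0.003,0,0,0],[1,0,-0.005,0.003,0,0,0],[1,0,-0.005,0.003,0,0,0]]' 40; python3 go.py .571 -.1408 .069 -132.2
```

```text
time: 4.45
ee_pos: [0.5696, -0.1413, 0.0684]
eef_rot: [0.973, 0.229, 0.0, -0.0]
ft_force: [0.1, -0.9, 0.6]
width: 0.0249
grip_force: 0.0
t 4.45 pos [ 0.5696 -0.1413  0.0684] yaw -63.5 j [-0.37  0.47  0.67  1.78 -0.34  1.01 -0.68] w 0.0249 F [ 0.1 -0.9  0.6] gf 0.0
shift [ 0.005  0.001 -0.002] turn [-0.     0.     0.572]
```

```bash
python3 -m pendant '[[1,0,0,0,0,0,0],[1,0,0,0,0,0,0],[1,0,0,0,0,0,0],[1,0,0,0,0,0,0],[1,0,0,0,0,0,0]]'; python3 go.py .571 -.1408 .069 -132.2
```

```text
time: 5.08
ee_pos: [0.5698, -0.1418, 0.0684]
eef_rot: [0.973, 0.229, 0.0, 0.0]
ft_force: [2.9, -3.7, -3.3]
width: 0.0116
grip_force: 40.0
t 5.08 pos [ 0.5698 -0.1418  0.0684] yaw -63.5 j [-0.37  0.47  0.67  1.78 -0.34  1.01 -0.68] w 0.0116 F [ 2.9 -3.7 -3.3] gf 40.0
shift [ 0.005 -0.001 -0.002] turn [ 0.    -0.     0.572]
```

The bar is gripped. I'll turn it in two stages and check in between.

```bash
python3 -m pendant '[[1,0,0,0,0,0,0.05],[1,0,0,0,0,0,0.1],[1,0,0,0,0,0,0.15],[1,0,0,0,0,0,0.2],[1,0,0,0,0,0,0.25],[1,0,0,0,0,0,0.3],[1,0,0,0,0,0,0.3]]'; python3 go.py .571 -.1408 .069 -132.2
```

```text
time: 5.95
ee_pos: [0.5698, -0.1408, 0.0685]
eef_rot: [0.997, -0.082, -0.0, -0.0]
ft_force: [1.5, -1.1, 0.6]
width: 0.0116
grip_force: 40.0
t 5.95 pos [ 0.5698 -0.1408  0.0685] yaw -99.4 j [-0.47  0.52  0.8   1.78 -0.43  1.02 -1.24] w 0.0116 F [ 1.5 -1.1  0.6] gf 40.0
shift [ 0.004 -0.001 -0.002] turn [-0.     0.     0.273]
```

```bash
python3 -m pendant '[[1,0,0,0,0,0,0.05],[1,0,0,0,0,0,0.1],[1,0,0,0,0,0,0.15],[1,0,0,0,0,0,0.2],[1,0,0,0,0,0,0.24],[1,0,0,0,0,0,0.27],[1,0,0,0,0,0,0.27],[1,0,0,0,0,0,0.27]]'; python3 go.py .571 -.1408 .069 -132.2
python3 - <<'E'
from bench import optics
import cv2,numpy as np,pickle
d={n:optics.camera(n) for n in("top","wrist")};pickle.dump(d,open('e.pkl','wb'))
w=d['wrist']['pixels'];t=cv2.resize(d['top']['pixels'][140:260,200:360],(560,420),interpolation=2)
cv2.imwrite('pics/e_w.png',w[...,::-1]);cv2.imwrite('pics/e_t.png',t[...,::-1])
E
```

```text
time: 6.95
ee_pos: [0.5701, -0.14, 0.0685]
eef_rot: [0.935, -0.356, -0.0, -0.001]
ft_force: [2.6, 4.7, 1.3]
width: 0.0119
grip_force: 40.0
t 6.95 pos [ 0.5701 -0.14    0.0685] yaw -131.7 j [-0.55  0.57  0.93  1.79 -0.52  1.05 -1.73] w 0.0119 F [2.6 4.7 1.3] gf 40.0
shift [ 0.004  0.    -0.002] turn [-0.001  0.     0.004]
```

View pics/e_w.png

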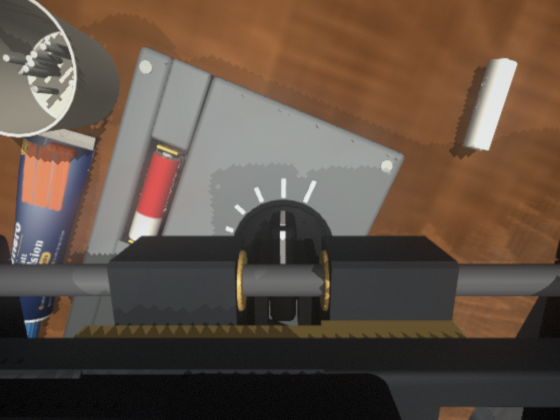

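View pics/e_t.png

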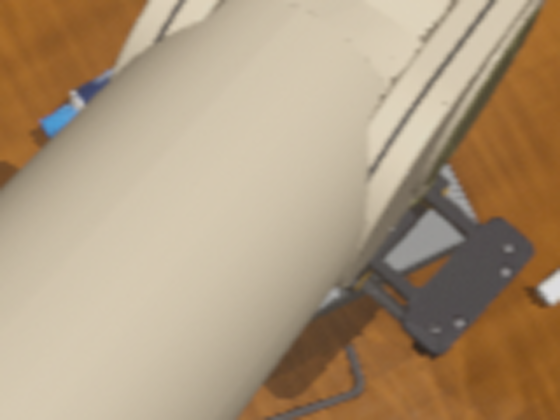

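The wrist view shows the five marks at about (230,231), (239,210), (261,193), (283,187) and (309,190). The bar's white line at x = 283 points at the fourth of them, which is click 3. The battery is seated and the pot, tube and white cylinder haven't moved. I'll hold for over two seconds and then hand in.

```bash
python3 -m pendant '[[1,0,0,0,0,0,0],[1,0,0,0,0,0,0],[1,0,0,0,0,0,0],[1,0,0,0,0,0,0],[1,0,0,0,0,0,0],[1,0,0,0,0,0,0],[1,0,0,0,0,0,0],[1,0,0,0,0,0,0]]' >/dev/null
python3 -m pendant '[[1,0,0,0,0,0,0],[1,0,0,0,0,0,0],[1,0,0,0,0,0,0],[1,0,0,0,0,0,0],[1,0,0,0,0,0,0],[1,0,0,0,0,0,0],[1,0,0,0,0,0,0],[1,0,0,0,0,0,0]]' >/dev/null
python3 -m pendant '[[1,0,0,0,0,0,0],[1,0,0,0,0,0,0],[1,0,0,0,0,0,0],[1,0,0,0,0,0,0],[1,0,0,0,0,0,0],[1,0,0,0,0,0,0],[1,0,0,0,0,0,0],[1,0,0,0,0,0,0]]'
python3 go.py .571 -.1408 .069 -132.2
python3 -c "
from bench import r
print(r.close_job())"
```

```text
time: 10.05
ee_pos: [0.5701, -0.14, 0.0685]
eef_rot: [0.935, -0.356, -0.0, -0.001]
ft_force: [3.6, 5.9, 0.7]
width: 0.0115
grip_force: 40.0
t 10.05 pos [ 0.5701 -0.14    0.0685] yaw -131.7 j [-0.55  0.57  0.93  1.79 -0.52  1.05 -1.73] w 0.0115 F [3.6 5.9 0.7] gf 40.0
shift [ 0.004  0.    -0.002] turn [-0.001  0.     0.004]
the job is handed in; nothing more can be done
None
```

I turned the right dial, the one for the bay with the battery, to its third click, held it there for about 3 s, and handed the job in at about 10 s still gripping it; hand-in returned no verdict.

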